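# Swap the grease sample tins behind the bottles

### The arm

A 6-joint arm with a two-finger parallel gripper is mounted at the origin on a cart in front of the work surface, level with it; the furniture and walls round the work are solid. World frame = base frame: x ahead of the robot, y to its left, z up, the work surface at z = 0. Lengths are in mm, angles in degrees, forces in N, time in s.
With the tool pointing down it reaches from about 350 to 850 mm from the base axis. Payload 8.1 kg.
Tool frame: the origin (TCP) lies at the very end of the fingers, on their centre line; the grasp point (between the pads) lies 19 mm behind it (r.grasp_offset is the distance from the TCP to the grasp point, in mm); z points along the fingers, y is the line along which they close (so a half turn about z gives the same grasp; the last joint's range is limited). The gripper opens to 85 mm and grips with 20 to 120 N. Pads are 22 mm wide; open, the fingers measure 114 mm over their backs; the gripper's body (76 mm by 85 mm) begins 54 mm behind the grasp point. The pads swing forward as they close: fully open they stand 13 mm farther back than shut.
Start: joints at [68.044, 7.471, 85.268, -0, 87.261, -4.893], TCP at [176.029, 573.602, 231.292] pointing down, gripper open.
Joint ranges: [-169.43, 169.43], [-51.17, 129.36], [1.28, 143.12], [-76.62, 256.62], [0, 156.53], [-152.29, 152.29]. Speed limits (degrees/s): [136.94, 136.94, 159.86, 180, 180, 180].

### API

Orientations are given as [roll, pitch, yaw] about the fixed x, y, z axes, in that order (R = Rz(yaw) Ry(pitch) Rx(roll)).
In Python, from bench import r gives the robot as it stands.
- The arm moves only by the tool carry_out, never from a script. Its argument "commands" is a list of rows, each an object with "jaw": the finger opening in m, from 0 to 0.0854; "translation": the shift along the tool's x, y, z in m, a list of three; "spin": the turn about the tool's z in rad. A call has exactly 8 rows; each row shifts and turns the commanded pose from where the row before left it, along the tool's axes as they then stand; what a row does not reach is not made up. A row lasts 1/12 s, in which the tool goes at most 41.7 mm and 7.16 degrees, less where a joint would pass 70% of its speed; a pose out of reach is approached as far as the arm can. A call is refused whole if a number of a shift passes 0.0417 or a number of a turn 0.125, either way. A call with a gripper value outside its range is refused whole. The fingers move at their own pace and stop on an object; "squeeze" is the grip in N (left out, the last holds). Time passes only in rows, so rows that do not move let the fingers close, or fill a call up. It gives the time, the measured TCP pose, the force, the opening and the grip force at its end, in the units of the state.
- r.sense(): the state, without advancing time (a new reading comes with each control period).
- r.snapshot(name): name is "side" or "top"; returns a dict with "pixels" (400x640x3 uint8, blue, green, red), "K" (3x3 intrinsics, pixels), "extrinsics" (4x4, takes a point from camera to world coordinates). Camera axes: x right, y down, z forward; pixel columns grow to the right and rows downward; lengths in mm; the calibration is good to about 2 mm. A picture is of the moment at which its call begins. There is no depth.
- r.hand_in(): hands the job in; it is judged then, once.
Trained networks look in a picture, given as the dict that the camera call returned (one of the last four; its "shot" number tells which), for a name from the list of things; names that differ only in an ending like _2 or _b are one class to them, and where a whole thing is asked for, a point or a joint stands for the part that bears it (a point fixed in the world has none). Each returns a list of dicts, best first, with "score" (0 to 1); they miss things now and then, are a little off and sometimes report something else, mostly with a low value. They report only what shows in the picture. A call takes as long as a camera call. They do not tell look-alikes from the thing itself.
- r.spot_in(picture, target): "xy" ([column, row] in pixels, amid what is visible of it).
- r.regions_of(picture, target): "pixels" (400x640 bool, what is visible of it) and "xy" ([column, row] in pixels, amid what is visible of it).
- r.landmark_of(picture, target): "xy" ([column, row] in pixels: a listed point, or the origin of a listed thing).
The state is a dict: "time": time; "joint_pos": joint angles; "qd": joint speeds; "joint_efforts": joint torques, N m; "tool_pos": TCP position; "tcp_rot": TCP orientation; "ft_force": force on the tool from outside, world axes, zero at the start; "wrist_torque": the same for the moment, N m; "finger_gap": finger opening in mm; "grip_force": force on a finger pad.
Only numpy, scipy, OpenCV 4.12 (cv2) and the standard library are available. Lean on these libraries where they do the work, as an engineer would, in place of code of your own. Each camera call takes 0.05 s, during which the arm holds its last target. There are 200 camera calls.

### The job

Swap the two grease sample tins: the white tin with the blue label, at the back of the blue bottle stand, has to go into the hollow of the heating block, and the tin with the yellow lid, now in the heating block, takes its place in the collar at the back of the stand. The two bottles stand in the way, so first stand both of them upright in the white spill tray, leave them there until both tins lie flat in their new places, then put each bottle back into the very collar it came from. Do not knock over or shift the flask or the timer.

Things in the scene. Friction and masses are not known exactly. Their poses are not given: they have to be found in the camera images.
- amber_bottle: loose brown bottle with a black screw cap, 60 mm diameter, 130 mm high, 0.2 to 0.45 kg. Straight body up to 93 mm, shoulder above it, cap 38 mm wide over the top 20 mm; grip the body or the top of the cap. At the start inside one of the two bottle collars of the stand. Origin: centre of its underside, z up its axis
- blue_cap_bottle: loose clear bottle with a blue screw cap, 60 mm diameter, 130 mm high, 0.2 to 0.45 kg. Straight body up to 93 mm, shoulder above it, cap 38 mm wide over the top 20 mm; grip the body or the top of the cap. At the start inside one of the two bottle collars of the stand. Origin: centre of its underside, z up its axis
- label_tin: loose flat round white tin with a blue label on its lid, 54 mm diameter, 24 mm high, 0.07 kg; at the start in the tin collar of the stand, behind the bottles. Origin: centre of its underside, z up
- yellow_tin: loose flat round metal tin with a yellow lid, 54 mm diameter, 24 mm high, 0.07 kg; at the start in the heating block. Origin: centre of its underside, z up
- bottle_stand: fixed blue plate, 134 (x) by 184 (y) mm, 5 mm thick, with three round collars 8 mm high (rims at z = 13 mm, wall 2 mm). Origin: centre of its underside; x away from the robot, y left (turned a little). Bottle collars, 68 mm inside, at x = -25, y = +52 and -52 mm; tin collar, 66 mm inside, at x = +26, y = 0 mm. An empty bottle collar can also hold a tin for a while
- spill_tray: fixed white open tray with a low rim, outside 132 (x) by 196 (y) mm, rim 16 to 19 mm high, wall 4 mm, floor 4 mm above the bench. Origin: centre of its underside, x away from the robot, y to the left (tray turned a little). It stands in front of or behind the bottle stand
- heating_block: fixed white heater, 100 by 100 mm, 55 mm high, in its square aluminium top one round hollow, 66 mm diameter, 8 mm deep, floor at z = 47 mm, in the middle. Origin: centre of its underside, x away from the robot. It stands behind the fixed pH meter (60 mm high; its electrode and arm reach z = 0.23 m, right of y = 0); a full-height hood wall runs along y = -0.25 m, from x = 0.32 m on
- flask: bystander: loose conical glass flask, 64 mm diameter, 106 mm high. Origin: centre of its underside
- timer: bystander: loose round bench timer, 66 mm diameter, 44 mm high, white with a black dial. Origin: centre of its underside
Mind the look-alikes: they are no part of the job. There is more than one size of the label_tin; the one meant has the size given above.

How it is judged:
By the outcome, as a careful person would: the job done as asked, in the order asked, and still so for the second after the job is handed in, with the robot touching nothing.
It also fails if it takes over 136 s, if anything falls off the work surface, if the arm or the gripper's body presses on something with over 40 N, if the wrist force passes 120 N, or if a joint passes its speed limit or range.

## Working session

There is one attempt and no reset: what is moved stays moved. The work goes in short steps, Python scripts to look and compute and a tool call to move; the robot and the scene stay as the last step left them, time stands still between calls to the robot, and variables do not carry over. Pictures are saved under pics/ and viewed, at most 14 in all, crops included, and the job is handed in when it is done.

Besides the shell and the picture viewer there is one more tool, called after ">>>" by a JSON object that holds its "fn" and its "kwargs". carry_out: Moves the arm, as the interface text tells. Its arguments: {"type":"object","properties":{"commands":{"type":"array","items":{"type":"object","properties":{"jaw":{"type":"number"},"translation":{"type":"array","items":{"type":"number"}},"spin":{"type":"number"}}}},"squeeze":{"type":"number"}},"required":["commands"]}

```bash
ls; mkdir -p pics; python3 - <<'E'
from bench import r
import cv2
s=r.sense();print(s)
for n in("top","side"):
    p=r.snapshot(n);cv2.imwrite(f"pics/{n}0.png",p["pixels"]);print(n,p["K"],p["extrinsics"],p["shot"])
    for t in["amber_bottle","blue_cap_bottle","label_tin","yellow_tin","bottle_stand","spill_tray","heating_block","flask","timer"]:
        print(t,[(round(d["score"],2),[round(float(x),1) for x in d["xy"]]) for d in r.landmark_of(p,t)][:3],[(round(d["score"],2),[round(float(x),1) for x in d["xy"]]) for d in r.spot_in(p,t)][:3])
E
```

```text
pics
{'time': 0.0, 'joint_pos': array([ 6.80446814e+01,  7.51342849e+00,  8.53307041e+01,  2.42558476e-04,
        8.72598755e+01, -4.89472072e+00]), 'qd': array([ 0.01363148, -0.07254039,  0.03888562, -0.06788814, -0.06196953,
       -0.05274205]), 'joint_efforts': array([ 4.15105296e-04, -5.69375253e+01, -5.00582600e+01, -1.64774301e-04,
        1.37943242e-02,  2.52898792e-05]), 'tool_pos': array([175.81838661, 573.08992261, 230.24826883]), 'tcp_rot': array([-1.79896392e+02, -9.11587618e-03,  1.62939382e+02]), 'ft_force': array([-9.34723817e-03, -3.25041020e-04, -4.26065102e-01]), 'wrist_torque': array([ 0.02466491, -0.00746376, -0.03661555]), 'grip_force': 0.0, 'finger_gap': 85.79325334165897}
top [[384.93846511   0.         318.7111662 ]
 [  0.         384.93846511 200.08359315]
 [  0.           0.           1.        ]] [[ 2.42334470e-02 -9.93371700e-01  1.12362830e-01  4.28840598e+02]
 [-9.99572022e-01 -2.59189554e-02 -1.35639271e-02  1.41168779e+02]
 [ 1.63863485e-02 -1.11986041e-01 -9.93574665e-01  1.10233261e+03]
 [ 0.00000000e+00  0.00000000e+00  0.00000000e+00  1.00000000
[... 1215 characters left out ...]
29.8, 250.4]), (0.71, [262.9, 192.0])] [(0.87, [435.7, 227.6])]
label_tin [(0.88, [396.3, 237.4]), (0.8, [404.1, 296.4]), (0.55, [316.5, 152.9])] [(0.91, [314.4, 146.6]), (0.7, [406.5, 299.7]), (0.62, [406.7, 202.1])]
yellow_tin [] [(0.77, [257.4, 187.8]), (0.58, [435.2, 225.5])]
bottle_stand [(0.67, [404.7, 240.5])] [(0.88, [404.2, 252.7])]
spill_tray [(0.89, [328.3, 259.1])] [(0.59, [334.4, 260.8])]
heating_block [(0.68, [376.8, 183.9]), (0.63, [260.6, 210.6]), (0.27, [402.9, 220.0])] [(0.86, [262.1, 203.6])]
flask [(0.76, [269.8, 284.5]), (0.69, [398.8, 238.6])] [(0.69, [261.6, 269.6])]
timer [(0.72, [376.1, 184.3]), (0.15, [402.5, 220.4])] [(0.79, [379.4, 179.7]), (0.34, [398.1, 232.5])]
```

```bash
python3 - <<'E'
import cv2
a=cv2.imread("pics/top0.png");b=cv2.imread("pics/side0.png")
cv2.imwrite("pics/topc.png",cv2.resize(a[110:310,180:440],None,fx=3,fy=3,interpolation=cv2.INTER_CUBIC)[:600])
cv2.imwrite("pics/sidec.png",cv2.resize(b[120:340,200:500],None,fx=2.6,fy=2.6,interpolation=cv2.INTER_CUBIC))
E
```

```text
(no output)
```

View pics/topc.png

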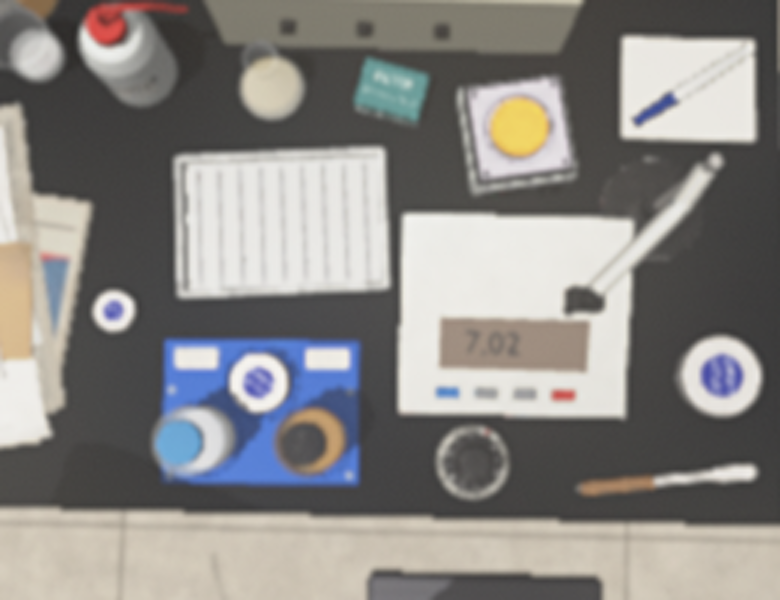

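View pics/sidec.png

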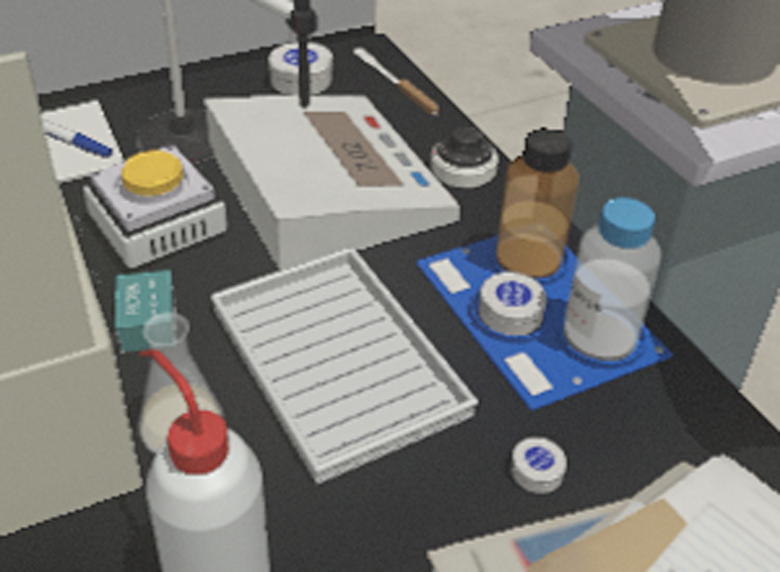

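View pics/top0.png

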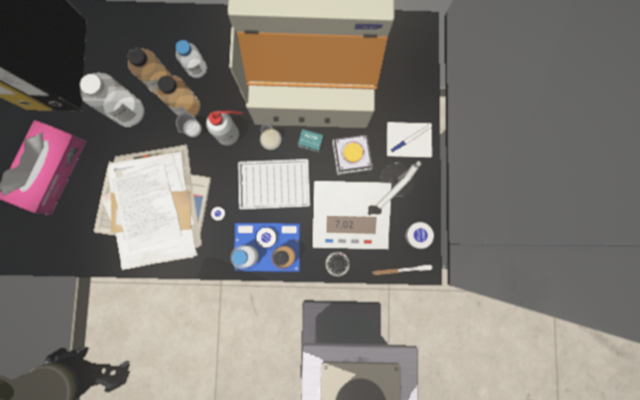

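The top view shows the stand around (267,247), with the blue-cap bottle on its left, the amber bottle on its right and the label tin at (266,237). The tray is at (273,184) behind it. The yellow tin sits in the block at (352,152), the flask is at (270,139), and the timer is at (337,263). Next I'll measure these on their height planes.

```bash
cat > h.py <<'E'
import numpy as np,cv2
def H(p,z):
    "homography world(x,y) mm at height z -> pixel"
    E=np.linalg.inv(p["extrinsics"]);return p["K"]@np.c_[E[:3,0],E[:3,1],E[:3,2]*z+E[:3,3]]
def pt(p,uv,z):
    return cv2.perspectiveTransform(np.float64([[uv]]),np.linalg.inv(H(p,z)))[0,0]
def rect(p,z,x0,x1,y0,y1,s=2):
    "rectified image: col=(y1-y)*s, row=(x1-x)*s"
    A=np.array([[0,-s,y1*s],[-s,0,x1*s],[0,0,1.]])
    return cv2.warpPerspective(p["pixels"],A@np.linalg.inv(H(p,z)),(int((y1-y0)*s),int((x1-x0)*s)),flags=cv2.INTER_CUBIC)
def blob(p,z,box,f,s=2):
    im=rect(p,z,*box,s);m=f(cv2.cvtColor(im,cv2.COLOR_BGR2HSV).astype(int)).astype(np.uint8)
    n,l,st,c=cv2.connectedComponentsWithStats(m);k=1+np.argmax(st[1:,4])
    (cx,cy),wh,a=cv2.minAreaRect(cv2.findContours((l==k).astype(np.uint8),0,1)[0][0])
    w=lambda q:np.round([box[1]-q[1]/s,box[3]-q[0]/s],1)
    return dict(cen=w(c[k]),rect=w((cx,cy)),wh=np.round(np.array(wh)/s,1),a=round(a,1),eqd=round(2*np.sqrt(st[k,4]/np.pi)/s,1))
E
python3 - <<'E'
from bench import r
from h import *
blue=lambda h:(h[...,0]>105)&(h[...,0]<125)&(h[...,1]>150)
cap=lambda h:(h[...,0]>95)&(h[...,0]<108)&(h[...,1]>100)&(h[...,2]>120)
yel=lambda h:(h[...,0]>18)&(h[...,0]<32)&(h[...,1]>120)&(h[...,2]>120)
wh=lambda h:(h[...,2]>150)&(h[...,1]<40)
P={n:r.snapshot(n) for n in("top","side")}
for n,p in P.items():
    print(n,"centre guess",pt(p,[267,247],5) if n=="top" else "")
    b=pt(P["top"],[267,247],5);y=pt(P["top"],[352.5,152],71);t=pt(P["top"],[273.5,184],17)
    bx=lambda c,d:(c[0]-d,c[0]+d,c[1]-d,c[1]+d)
    print("stand",blob(p,5,bx(b,140),blue));print("bluecap",blob(p,135,bx(b,120),cap))
    print("yellow",blob(p,71,bx(y,60),yel));
    print("tray",blob(p,17,bx(t,130),wh))
    print("block",blob(p,55,bx(y,80),lambda h:(h[...,2]>140)&(h[...,1]<60)))
p=P["top"]
for n,uv,z in[("black",[281.3,257.3],135),("label",[266,237],29),("flask",[270.5,139],50),("timer",[337,264],40),("elecend",[375,210],120),("electop",[418,163],230),("biglabel",[420.5,235.5],30),("meterLB",[314,181],60),("meterLF",[313,248],30)]:print(n,pt(p,uv,z).round(1))
ims=[rect(P["top"],5,b[0]-100,b[0]+100,b[1]-120,b[1]+120,1.6),rect(P["top"],55,y[0]-100,y[0]+100,y[1]-120,y[1]+120,1.6)]
ims2=[rect(P["side"],z,c[0]-100,c[0]+100,c[1]-120,c[1]+120,1.6) for z,c in((5,b),(55,y))]
cv2.imwrite("pics/rc.png",cv2.resize(np.vstack([np.hstack(ims),np.hstack(ims2)]),None,fx=.93,fy=.93));print(b,y,t)
E
```

```text
top centre guess [415.8335836  268.96211554]
stand {'cen': array([460.8, 313.6]), 'rect': array([459.6, 312. ]), 'wh': array([40.5, 98. ]), 'a': 90.0, 'eqd': np.float64(30.2)}
bluecap {'cen': array([391.1, 321.2]), 'rect': array([390.8, 321. ]), 'wh': array([33., 35.]), 'a': 90.0, 'eqd': np.float64(34.3)}
yellow {'cen': array([680.2,  37.1]), 'rect': array([679.9,  37. ]), 'wh': array([49.2, 51.7]), 'a': 26.6, 'eqd': np.float64(50.7)}
tray {'cen': array([595.6, 256.1]), 'rect': array([595.7, 256.4]), 'wh': array([138.5, 202.2]), 'a': 86.0, 'eqd': np.float64(187.2)}
block {'cen': array([683. ,  35.5]), 'rect': array([683.8,  35.5]), 'wh': array([88.8, 88.3]), 'a': 79.9, 'eqd': np.float64(80.6)}
side centre guess 
stand {'cen': array([435.6, 293.9]), 'rect': array([420.4, 272.5]), 'wh': array([134.3, 184.6]), 'a': 89.1, 'eqd': np.float64(102.4)}
bluecap {'cen': array([398.6, 329.6]), 'rect': array([398.1, 331.9]), 'wh': array([54.5, 37.7]), 'a': 15.7, 'eqd': np.float64(43.0)}
yellow {'cen': array([686.4,  45.3]), 'rect': array([686. ,  44.7]), 'wh': array([67.4, 52.8]), 'a': 18.4, 'eqd': np.float64(60.0)}
tray {'cen': array([592.5, 242.4]), 'rect': array([563.2, 243.8]), 'wh': array([210.3, 238. ]), 'a': 86.6, 'eqd': np.float64(192.6)}
block {'cen': array([703.7,  30.2]), 'rect': array([702. ,  21.1]), 'wh': array([109. , 144.1]), 'a': 79.9, 'eqd': np.float64(91.3)}
black [392.9 217.4]
label [443.5 270. ]
flask [716.1 265.7]
timer [374.8  72.5]
elecend [518.1 -17.3]
electop [619.9 -98.5]
biglabel [ 458.2 -159.5]
meterLB [599.  141.1]
meterLF [416.4 139.1]
[415.8335836  268.96211554] [680.38701528  37.7706506 ] [594.26818209 256.09593978]
```

View pics/rc.png

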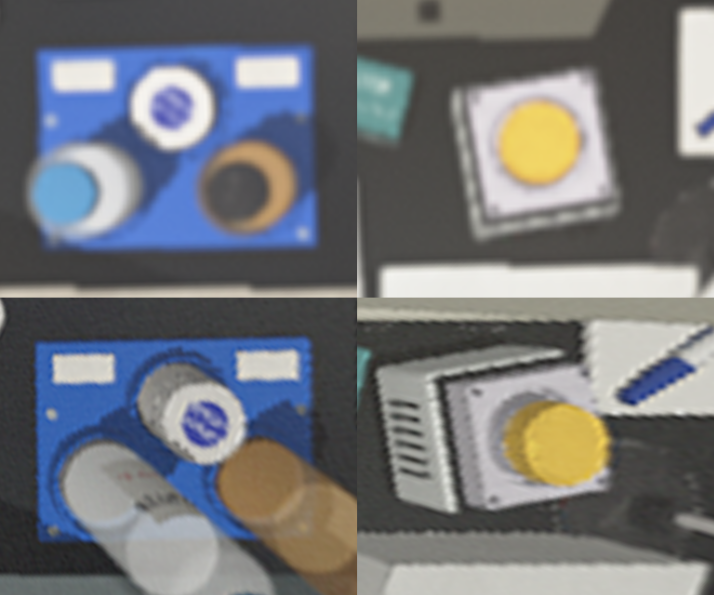

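>>> {"fn": "carry_out", "kwargs": {"commands": [{"spin":-0.0993},{"spin":-0.0993},{"spin":-0.0993},{"translation":[-0.0216,-0.025,0.003]},{"translation":[-0.0216,-0.025,0.003]},{"translation":[-0.0216,-0.025,0.003]},{"translation":[-0.0216,-0.025,0.003]},{"translation":[-0.0216,-0.025,0.003]}], "squeeze": 50}}

```text
invalid input
```

>>> {"fn": "carry_out", "kwargs": {"commands": [{"translation":[-0.0216,-0.025,0.003]},{"translation":[-0.0216,-0.025,0.003]},{"translation":[-0.0216,-0.025,0.003]},{"translation":[-0.0216,-0.025,0.003]},{"translation":[-0.0216,-0.025,0.003]},{"translation":[0,0,0]},{"translation":[0,0,0]},{"translation":[0,0,0]}]}}

```text
invalid input
```

>>> {"fn": "carry_out", "kwargs": {"commands": [{"jaw":0.085,"translation":[0,0,0],"spin":-0.0993},{"jaw":0.085,"translation":[0,0,0],"spin":-0.0993},{"jaw":0.085,"translation":[0,0,0],"spin":-0.0993},{"jaw":0.085,"translation":[-0.0216,-0.025,0.003],"spin":0},{"jaw":0.085,"translation":[-0.0216,-0.025,0.003],"spin":0},{"jaw":0.085,"translation":[-0.0216,-0.025,0.003],"spin":0},{"jaw":0.085,"translation":[-0.0216,-0.025,0.003],"spin":0},{"jaw":0.085,"translation":[-0.0216,-0.025,0.003],"spin":0}], "squeeze": 50}}

```text
time: 2.67
tool_pos: [284.7, 447.5, 216.2]
tcp_rot: [180.0, 0.0, -180.0]
ft_force: [0.5, 0.7, 0.4]
finger_gap: 85.0
grip_force: 0.0
```

>>> {"fn": "carry_out", "kwargs": {"commands": [{"jaw":0.085,"translation":[-0.0215,-0.0249,0.003],"spin":0},{"jaw":0.085,"translation":[-0.0215,-0.0249,0.003],"spin":0},{"jaw":0.085,"translation":[-0.0215,-0.0249,0.003],"spin":0},{"jaw":0.085,"translation":[-0.0215,-0.0249,0.003],"spin":0},{"jaw":0.085,"translation":[-0.0215,-0.0249,0.003],"spin":0},{"jaw":0.085,"translation":[0,0,0.02],"spin":0},{"jaw":0.085,"translation":[0,0,0.01],"spin":0},{"jaw":0.085,"translation":[0,0,0],"spin":0}]}}

```text
time: 3.33
tool_pos: [390.0, 323.0, 168.3]
tcp_rot: [-179.9, -0.2, 179.9]
ft_force: [-0.5, 0.0, -0.3]
finger_gap: 85.1
grip_force: 0.0
```

```bash
python3 - <<'E'
from bench import r
from h import *
for n in("top","side"):
    p=r.snapshot(n);cv2.imwrite(f"pics/{n}1.png",p["pixels"])
    s=r.sense()["tool_pos"];print(s)
    # project predicted cap top centre
    for q in([392.3,323,135],[394.4,219,135],[*s]):
        print(cv2.perspectiveTransform(np.float64([[q[:2]]]),H(p,q[2]))[0,0])
    if n=="side": cv2.imwrite("pics/s1.png",cv2.resize(p["pixels"][130:330,300:540],None,fx=3,fy=3))
E
```

```text
[390.18878313 323.75446757 169.73964112]
[238.6663103  256.50628451]
[280.67447875 256.6544873 ]
[235.5421594 257.8801972]
[390.62456639 324.43808923 170.8797634 ]
[442.49009072 201.12015312]
[410.84078157 172.95757913]
[447.40415684 186.1192114 ]
```

View pics/s1.png

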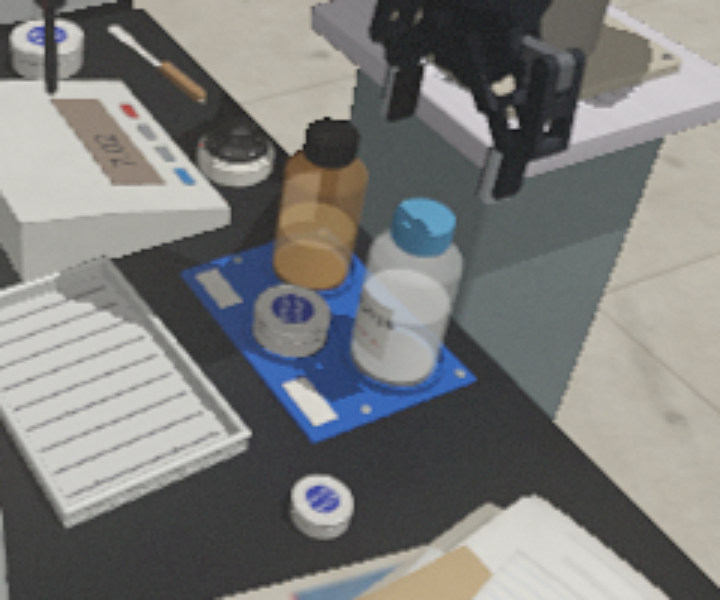

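The side view shows the blue cap at about (441,202), as predicted, with the open fingers above it. I'll descend and grip.

>>> {"fn": "carry_out", "kwargs": {"commands": [{"jaw":0.085,"translation":[-0.001,-0.001,0.02],"spin":0},{"jaw":0.085,"translation":[0,0,0.02],"spin":0},{"jaw":0.085,"translation":[0,0,0.01],"spin":0},{"jaw":0.06,"translation":[0,0,0.004],"spin":0},{"jaw":0.03,"translation":[0,0,0],"spin":0},{"jaw":0.03,"translation":[0,0,0],"spin":0},{"jaw":0.03,"translation":[0,0,0],"spin":0},{"jaw":0.03,"translation":[0,0,0],"spin":0}]}}

```text
time: 4.1
tool_pos: [393.5, 323.8, 119.1]
tcp_rot: [179.9, 0.1, -180.0]
ft_force: [-1.6, -1.7, 5.0]
finger_gap: 36.1
grip_force: 46.9
```

>>> {"fn": "carry_out", "kwargs": {"commands": [{"jaw":0.03,"translation":[0,0,0],"spin":0},{"jaw":0.03,"translation":[0,0,0],"spin":0},{"jaw":0.03,"translation":[0,0,0],"spin":0},{"jaw":0.03,"translation":[0,0,-0.003],"spin":0},{"jaw":0.03,"translation":[0,0,-0.005],"spin":0},{"jaw":0.03,"translation":[0,0,-0.01],"spin":0},{"jaw":0.03,"translation":[0,0,-0.015],"spin":0},{"jaw":0.03,"translation":[0,0,-0.015],"spin":0}]}}

```text
time: 4.77
tool_pos: [392.1, 322.8, 165.9]
tcp_rot: [-180.0, -0.1, -180.0]
ft_force: [0.2, -0.1, -2.7]
finger_gap: 36.0
grip_force: 46.3
```

```bash
python3 - <<'E'
from bench import r
from h import *
p=r.snapshot("side");s=r.sense();print(s["tool_pos"],s["finger_gap"],s["grip_force"],s["ft_force"])
cv2.imwrite("pics/s2.png",cv2.resize(p["pixels"][130:330,300:540],None,fx=3,fy=3))
E
```

```text
[393.82426057 324.00434838 169.88683336] 35.678159147840155 46.40422062867174 [0.83403057 0.76120651 0.62191433]
```

View pics/s2.png

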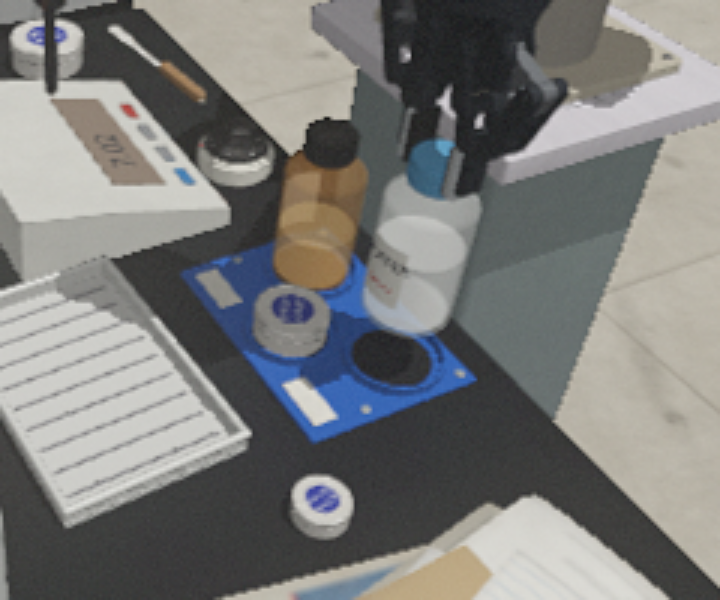

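>>> {"fn": "carry_out", "kwargs": {"commands": [{"jaw":0.03,"translation":[-0.015,-0.001,0],"spin":0},{"jaw":0.03,"translation":[-0.028,-0.003,0],"spin":0},{"jaw":0.03,"translation":[-0.034,-0.003,0],"spin":0},{"jaw":0.03,"translation":[-0.034,-0.003,0],"spin":0},{"jaw":0.03,"translation":[-0.034,-0.003,0],"spin":0},{"jaw":0.03,"translation":[-0.028,-0.003,0],"spin":0},{"jaw":0.03,"translation":[-0.017,-0.002,0],"spin":0},{"jaw":0.03,"translation":[-0.0075,0,0],"spin":0}]}}

```text
time: 5.48
tool_pos: [592.3, 304.0, 164.8]
tcp_rot: [-180.0, 0.0, 179.9]
ft_force: [-0.2, 0.5, -2.6]
finger_gap: 35.9
grip_force: 46.6
```

>>> {"fn": "carry_out", "kwargs": {"commands": [{"jaw":0.03,"translation":[0,0,0.012],"spin":0},{"jaw":0.03,"translation":[0,0,0.015],"spin":0},{"jaw":0.03,"translation":[0,0,0.011],"spin":0},{"jaw":0.03,"translation":[0,0,0.006],"spin":0},{"jaw":0.03,"translation":[0,0,0.003],"spin":0},{"jaw":0.03,"translation":[0,0,0.001],"spin":0},{"jaw":0.03,"translation":[0,0,0],"spin":0},{"jaw":0.03,"translation":[0,0,0],"spin":0}]}}

```text
time: 6.15
tool_pos: [589.9, 305.4, 118.6]
tcp_rot: [180.0, 0.1, -180.0]
ft_force: [-1.4, -2.2, 4.8]
finger_gap: 35.8
grip_force: 50.0
```

>>> {"fn": "carry_out", "kwargs": {"commands": [{"jaw":0.085,"translation":[0,0,0],"spin":0},{"jaw":0.085,"translation":[0,0,0],"spin":0},{"jaw":0.085,"translation":[0,0,0],"spin":0},{"jaw":0.085,"translation":[0,0,0],"spin":0},{"jaw":0.085,"translation":[0,0,-0.01],"spin":0},{"jaw":0.085,"translation":[0,0,-0.025],"spin":0},{"jaw":0.085,"translation":[0,0,-0.02],"spin":0},{"jaw":0.085,"translation":[0.01,-0.005,0],"spin":0}]}}

```text
time: 6.82
tool_pos: [583.5, 301.7, 178.8]
tcp_rot: [179.8, 0.5, -180.0]
ft_force: [1.6, -0.0, 1.5]
finger_gap: 85.3
grip_force: 0.0
```

>>> {"fn": "carry_out", "kwargs": {"commands": [{"jaw":0.085,"translation":[0.028,-0.012,0],"spin":0},{"jaw":0.085,"translation":[0.034,-0.014,0],"spin":0},{"jaw":0.085,"translation":[0.034,-0.014,0],"spin":0},{"jaw":0.085,"translation":[0.034,-0.014,0],"spin":0},{"jaw":0.085,"translation":[0.03,-0.014,0],"spin":0},{"jaw":0.085,"translation":[0.0186,-0.01,0],"spin":0},{"jaw":0.085,"translation":[0.007,-0.003,0],"spin":0},{"jaw":0.085,"translation":[0,0,0],"spin":0}]}}

```text
time: 7.48
tool_pos: [394.0, 219.0, 173.2]
tcp_rot: [180.0, 0.1, -180.0]
ft_force: [-0.6, 0.5, 0.8]
finger_gap: 85.0
grip_force: 0.0
```

```bash
python3 - <<'E'
from bench import r
from h import *
for n in("side","top"):
    p=r.snapshot(n);s=r.sense();print(s["tool_pos"],s["finger_gap"])
    print([(d["score"],d["xy"],pt(p,d["xy"],4)) for t in("blue_cap_bottle","amber_bottle") for d in r.landmark_of(p,t)[:1]])
    cv2.imwrite(f"pics/{n}3.png",p["pixels"])
    if n=="side": cv2.imwrite("pics/s3.png",cv2.resize(p["pixels"][130:330,250:490],None,fx=3,fy=3))
E
```

```text
[395.09893365 219.40357542 173.35546373] 85.02223727832978
[(0.92, [341.9, 273.2], array([592.62884184, 306.98403095])), (0.68, [402.1, 221.8], array([401.07069538, 224.61402476]))]
[395.67642871 219.61437058 172.81086676] 85.33072866472673
[(0.72, [257.9, 183.9], array([595.3403662 , 302.28087972]))]
```

View pics/s3.png

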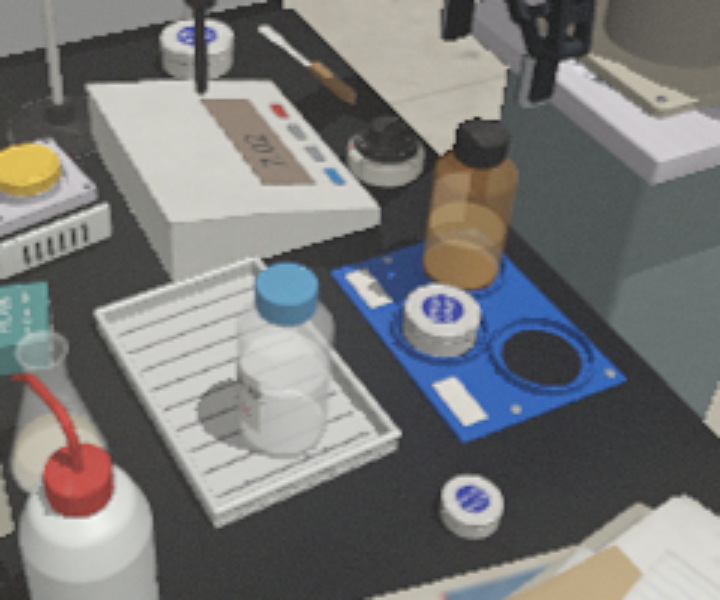

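The blue-cap bottle now stands upright in the tray at about (345,250), and the amber cap is at (411,176) under the fingers. Next is the amber bottle.

>>> {"fn": "carry_out", "kwargs": {"commands": [{"jaw":0.085,"translation":[0,0,0.02],"spin":0},{"jaw":0.085,"translation":[0,0,0.02],"spin":0},{"jaw":0.085,"translation":[0,0,0.01],"spin":0},{"jaw":0.06,"translation":[0,0,0.005],"spin":0},{"jaw":0.03,"translation":[0,0,0],"spin":0},{"jaw":0.03,"translation":[0,0,0],"spin":0},{"jaw":0.03,"translation":[0,0,0],"spin":0},{"jaw":0.03,"translation":[0,0,0],"spin":0}]}}

```text
time: 8.45
tool_pos: [395.5, 219.5, 118.8]
tcp_rot: [180.0, 0.1, -180.0]
ft_force: [-0.3, 0.5, 2.6]
finger_gap: 36.3
grip_force: 46.8
```

>>> {"fn": "carry_out", "kwargs": {"commands": [{"jaw":0.03,"translation":[0,0,0],"spin":0},{"jaw":0.03,"translation":[0,0,0],"spin":0},{"jaw":0.03,"translation":[0,0,0],"spin":0},{"jaw":0.03,"translation":[0,0,-0.003],"spin":0},{"jaw":0.03,"translation":[0,0,-0.005],"spin":0},{"jaw":0.03,"translation":[0,0,-0.01],"spin":0},{"jaw":0.03,"translation":[0,0,-0.015],"spin":0},{"jaw":0.03,"translation":[0,0,-0.015],"spin":0}]}}

```text
time: 9.12
tool_pos: [393.8, 218.9, 165.9]
tcp_rot: [-180.0, -0.1, -180.0]
ft_force: [0.3, 0.3, -2.0]
finger_gap: 36.0
grip_force: 45.9
```

>>> {"fn": "carry_out", "kwargs": {"commands": [{"jaw":0.03,"translation":[-0.015,0,0],"spin":0},{"jaw":0.03,"translation":[-0.028,-0.001,0],"spin":0},{"jaw":0.03,"translation":[-0.034,-0.002,0],"spin":0},{"jaw":0.03,"translation":[-0.034,-0.002,0],"spin":0},{"jaw":0.03,"translation":[-0.034,-0.002,0],"spin":0},{"jaw":0.03,"translation":[-0.028,0,0],"spin":0},{"jaw":0.03,"translation":[-0.016,0,0],"spin":0},{"jaw":0.03,"translation":[-0.0066,0,0],"spin":0}]}}

```text
time: 9.78
tool_pos: [592.1, 211.6, 165.5]
tcp_rot: [-180.0, 0.0, 179.9]
ft_force: [0.3, 0.5, -2.3]
finger_gap: 36.1
grip_force: 46.0
```

>>> {"fn": "carry_out", "kwargs": {"commands": [{"jaw":0.03,"translation":[0,0,0.012],"spin":0},{"jaw":0.03,"translation":[0,0,0.015],"spin":0},{"jaw":0.03,"translation":[0,0,0.011],"spin":0},{"jaw":0.03,"translation":[0,0,0.006],"spin":0},{"jaw":0.03,"translation":[0,0,0.003],"spin":0},{"jaw":0.03,"translation":[0,0,0.001],"spin":0},{"jaw":0.03,"translation":[0,0,0],"spin":0},{"jaw":0.03,"translation":[0,0,0],"spin":0}]}}

```text
time: 10.45
tool_pos: [590.1, 212.4, 118.6]
tcp_rot: [180.0, 0.1, -180.0]
ft_force: [-1.6, -0.8, 4.8]
finger_gap: 36.2
grip_force: 48.3
```

>>> {"fn": "carry_out", "kwargs": {"commands": [{"jaw":0.085,"translation":[0,0,0],"spin":0},{"jaw":0.085,"translation":[0,0,0],"spin":0},{"jaw":0.085,"translation":[0,0,0],"spin":0},{"jaw":0.085,"translation":[0,0,0],"spin":0},{"jaw":0.085,"translation":[0,0,-0.01],"spin":0},{"jaw":0.085,"translation":[0,0,-0.025],"spin":0},{"jaw":0.085,"translation":[0,0,-0.02],"spin":0},{"jaw":0.085,"translation":[0,0,0],"spin":0}]}}

```text
time: 11.12
tool_pos: [592.8, 212.9, 178.5]
tcp_rot: [179.9, 0.4, -180.0]
ft_force: [0.5, 1.1, 1.3]
finger_gap: 84.9
grip_force: 0.0
```

>>> {"fn": "carry_out", "kwargs": {"commands": [{"jaw":0.085,"translation":[0.015,0.006,0],"spin":0},{"jaw":0.085,"translation":[0.03,0.012,0],"spin":0},{"jaw":0.085,"translation":[0.034,0.014,0],"spin":0},{"jaw":0.085,"translation":[0.034,0.014,0],"spin":0},{"jaw":0.085,"translation":[0.023,0.01,0],"spin":0},{"jaw":0.085,"translation":[0.01,0.0034,0.015],"spin":0},{"jaw":0.085,"translation":[0,0,0.03],"spin":0},{"jaw":0.085,"translation":[0,0,0.03],"spin":0}]}}

```text
time: 11.78
tool_pos: [444.7, 272.8, 98.6]
tcp_rot: [179.9, 0.2, -179.9]
ft_force: [-0.3, 0.2, -0.1]
finger_gap: 85.2
grip_force: 0.0
```

>>> {"fn": "carry_out", "kwargs": {"commands": [{"jaw":0.085,"translation":[0,0,0.03],"spin":0},{"jaw":0.085,"translation":[0,0,0.025],"spin":0},{"jaw":0.085,"translation":[0,0,0.018],"spin":0},{"jaw":0.085,"translation":[0,0,0.008],"spin":0},{"jaw":0.085,"translation":[0,0,0.002],"spin":0},{"jaw":0.07,"translation":[0,0,0],"spin":0},{"jaw":0.06,"translation":[0,0,0],"spin":0},{"jaw":0.05,"translation":[0,0,0],"spin":0}], "squeeze": 30}}

```text
time: 12.45
tool_pos: [445.5, 272.2, 16.2]
tcp_rot: [179.9, 0.2, -180.0]
ft_force: [-4.5, 0.2, 23.9]
finger_gap: 51.8
grip_force: 24.8
```

>>> {"fn": "carry_out", "kwargs": {"commands": [{"jaw":0.045,"translation":[0,0,0],"spin":0},{"jaw":0.045,"translation":[0,0,0],"spin":0},{"jaw":0.045,"translation":[0,0,0],"spin":0},{"jaw":0.045,"translation":[0,0,0],"spin":0},{"jaw":0.045,"translation":[0,0,0],"spin":0},{"jaw":0.045,"translation":[0,0,0],"spin":0},{"jaw":0.045,"translation":[0,0,0],"spin":0},{"jaw":0.045,"translation":[0,0,0],"spin":0}]}}

```text
time: 13.12
tool_pos: [445.6, 272.2, 16.5]
tcp_rot: [179.9, 0.2, -180.0]
ft_force: [-0.7, -0.8, 6.3]
finger_gap: 51.0
grip_force: 30.8
```

```bash
python3 - <<'E'
from bench import r
from h import *
p=r.snapshot("side");s=r.sense();print(s["tool_pos"],s["finger_gap"],s["grip_force"],s["ft_force"])
cv2.imwrite("pics/s4.png",cv2.resize(p["pixels"][150:330,280:480],None,fx=3.3,fy=3.3))
E
```

```text
[445.59008269 272.27787567  16.51071906] 51.18837790522113 30.793345127021894 [-0.91071864 -0.84604755  5.32866731]
```

View pics/s4.png

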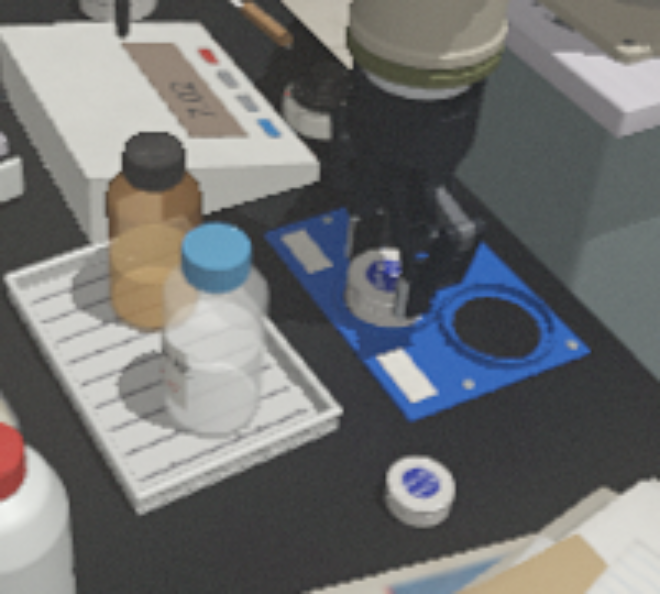

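>>> {"fn": "carry_out", "kwargs": {"commands": [{"jaw":0.045,"translation":[0,0,-0.006],"spin":0},{"jaw":0.045,"translation":[0,0,-0.014],"spin":0},{"jaw":0.045,"translation":[0.004,0.004,-0.012],"spin":0},{"jaw":0.045,"translation":[0.012,0.012,0],"spin":0},{"jaw":0.045,"translation":[0.016,0.016,0],"spin":0},{"jaw":0.045,"translation":[0.013,0.013,0],"spin":0},{"jaw":0.045,"translation":[0.0064,0.0066,0],"spin":0},{"jaw":0.045,"translation":[0,0,0],"spin":0}]}}

```text
time: 13.83
tool_pos: [391.7, 324.6, 47.2]
tcp_rot: [179.9, 0.0, -179.9]
ft_force: [-0.1, -0.2, -0.6]
finger_gap: 50.7
grip_force: 31.5
```

>>> {"fn": "carry_out", "kwargs": {"commands": [{"jaw":0.045,"translation":[0,0,0.012],"spin":0},{"jaw":0.045,"translation":[0,0,0.012],"spin":0},{"jaw":0.045,"translation":[0,0,0.005],"spin":0},{"jaw":0.045,"translation":[0,0,0.002],"spin":0},{"jaw":0.045,"translation":[0,0,0],"spin":0},{"jaw":0.085,"translation":[0,0,0],"spin":0},{"jaw":0.085,"translation":[0,0,0],"spin":0},{"jaw":0.085,"translation":[0,0,0],"spin":0}]}}

```text
time: 14.5
tool_pos: [392.6, 322.3, 14.3]
tcp_rot: [-180.0, -0.1, 180.0]
ft_force: [0.7, -0.0, -0.6]
finger_gap: 83.8
grip_force: 0.0
```

>>> {"fn": "carry_out", "kwargs": {"commands": [{"jaw":0.085,"translation":[0,0,-0.012],"spin":0},{"jaw":0.085,"translation":[0,0,-0.03],"spin":0},{"jaw":0.085,"translation":[0,0,-0.04],"spin":0},{"jaw":0.085,"translation":[0,0,-0.04],"spin":0},{"jaw":0.085,"translation":[0,0,-0.04],"spin":0},{"jaw":0.085,"translation":[0,0,-0.04],"spin":0},{"jaw":0.085,"translation":[0,0,-0.03],"spin":0},{"jaw":0.085,"translation":[0,0,0],"spin":0}]}}

```text
time: 15.17
tool_pos: [395.6, 324.9, 256.5]
tcp_rot: [179.6, 0.6, 180.0]
ft_force: [0.1, 1.3, 1.2]
finger_gap: 85.1
grip_force: 0.0
```

```bash
python3 - <<'E'
from bench import r
from h import *
p=r.snapshot("side");s=r.sense();print(s["tool_pos"],s["finger_gap"],s["joint_pos"])
cv2.imwrite("pics/s5.png",cv2.resize(p["pixels"][100:330,200:480],None,fx=2.6,fy=2.6))
p=r.snapshot("top");cv2.imwrite("pics/top5.png",p["pixels"])
E
```

```text
[394.70868095 324.37541434 252.87266624] 84.81596321182458 [ 3.36617065e+01 -7.43584307e+00  9.79369741e+01  5.18193931e-04
  8.89883112e+01 -5.63371245e+01]
```

View pics/s5.png

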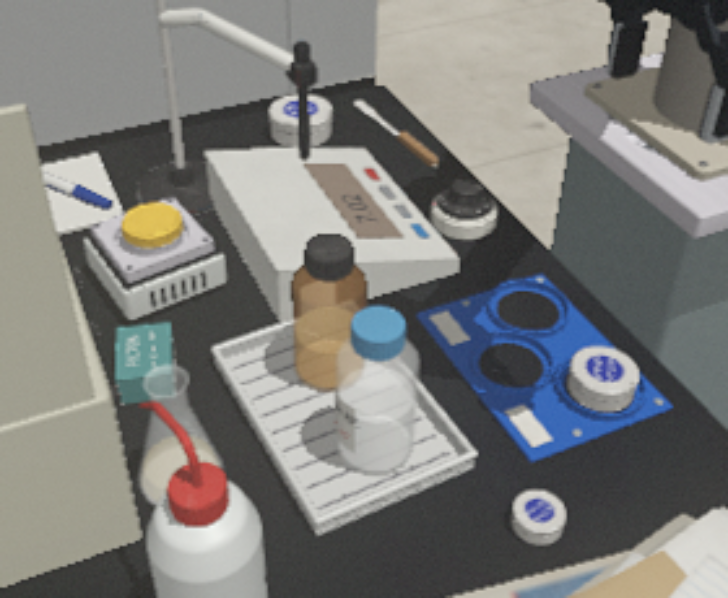

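The label tin is parked in the left collar at (600,380). Both bottles stand in the tray, and the other two collars are empty. Before I work over the block I need to know how far away the hood face is.

```bash
python3 - <<'E'
import cv2,numpy as np
from bench import r
from h import *
t=r.snapshot("top");s=r.snapshot("side")
for n,p,uv in[("t right bottom",t,[374,126]),("t left bottom",t,[251,122]),("t right upper",t,[372,93]),("t left upper",t,[247,88]),("s a",s,[252,304]),("s b",s,[236.5,248]),("s c",s,[209.6,140])]:
    print(n,[(z,pt(p,uv,z).round(0)) for z in(0,100,150,200,250,300)])
print(r.sense()["tool_pos"])
cv2.imwrite("pics/s6.png",np.hstack([cv2.resize(t["pixels"][70:180,225:400],None,fx=2.2,fy=2.2),cv2.resize(s["pixels"][90:310,0:370],None,fx=1.1,fy=1.1)]))
E
```

```text
t right bottom [(0, array([778., -32.])), (100, array([746., -16.])), (150, array([730.,  -8.])), (200, array([715.,  -0.])), (250, array([699.,   7.])), (300, array([683.,  15.]))]
t left bottom [(0, array([779., 331.])), (100, array([748., 314.])), (150, array([732., 305.])), (200, array([716., 296.])), (250, array([700., 288.])), (300, array([684., 279.]))]
t right upper [(0, array([879., -25.])), (100, array([838., -10.])), (150, array([818.,  -2.])), (200, array([797.,   5.])), (250, array([777.,  13.])), (300, array([756.,  20.]))]
t left upper [(0, array([883., 347.])), (100, array([842., 329.])), (150, array([821., 319.])), (200, array([801., 310.])), (250, array([780., 300.])), (300, array([759., 291.]))]
s a [(0, array([775., 304.])), (100, array([780., 380.])), (150, array([783., 417.])), (200, array([785., 455.])), (250, array([788., 493.])), (300, array([790., 530.]))]
s b [(0, array([771., 151.])), (100, array([776., 253.])), (150, array([779., 304.])), (200, array([782., 355.])), (250, array([785., 406.])), (300, array([788., 457.]))]
s c [(0, array([ 748., -354.])), (100, array([ 758., -164.])), (150, array([763., -69.])), (200, array([768.,  26.])), (250, array([773., 121.])), (300, array([778., 217.]))]
[392.1524708  322.69043063 246.31875979]
```

View pics/s6.png

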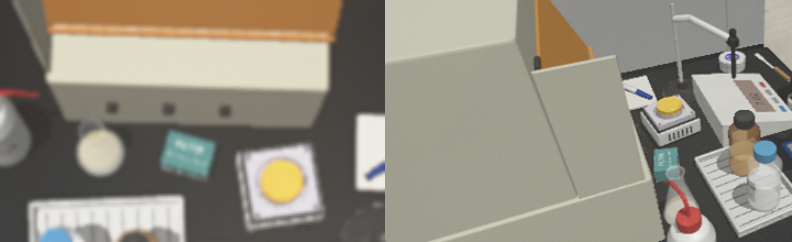

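The hood's front face is at x≈778 mm, so there is about 95 mm of clearance from the block centre. I'll go to the yellow tin.

>>> {"fn": "carry_out", "kwargs": {"commands": [{"jaw":0.085,"translation":[-0.012,-0.012,0],"spin":0},{"jaw":0.085,"translation":[-0.024,-0.0235,0],"spin":0},{"jaw":0.085,"translation":[-0.0275,-0.027,0],"spin":0},{"jaw":0.085,"translation":[-0.0275,-0.027,0],"spin":0},{"jaw":0.085,"translation":[-0.0275,-0.027,0],"spin":0},{"jaw":0.085,"translation":[-0.0275,-0.027,0],"spin":0},{"jaw":0.085,"translation":[-0.0275,-0.027,0],"spin":0},{"jaw":0.085,"translation":[-0.0275,-0.027,0],"spin":0}]}}

```text
time: 16.03
tool_pos: [593.6, 123.8, 244.7]
tcp_rot: [-180.0, -0.2, -180.0]
ft_force: [-0.6, 1.2, 0.5]
finger_gap: 84.9
grip_force: 0.0
```

>>> {"fn": "carry_out", "kwargs": {"commands": [{"jaw":0.085,"translation":[-0.0275,-0.027,0],"spin":0},{"jaw":0.085,"translation":[-0.0275,-0.027,0],"spin":0},{"jaw":0.085,"translation":[-0.022,-0.022,0],"spin":0},{"jaw":0.085,"translation":[-0.012,-0.0115,0],"spin":0},{"jaw":0.085,"translation":[0,0,0],"spin":0},{"jaw":0.085,"translation":[0,0,0.02],"spin":0},{"jaw":0.085,"translation":[0,0,0.03],"spin":0},{"jaw":0.085,"translation":[0,0,0.03],"spin":0}]}}

```text
time: 16.7
tool_pos: [682.2, 38.6, 165.7]
tcp_rot: [180.0, -0.0, -180.0]
ft_force: [0.5, 1.2, -0.2]
finger_gap: 84.9
grip_force: 0.0
```

>>> {"fn": "carry_out", "kwargs": {"commands": [{"jaw":0.085,"translation":[-0.0005,-0.001,0.03],"spin":0},{"jaw":0.085,"translation":[0,0,0.03],"spin":0},{"jaw":0.085,"translation":[0,0,0.025],"spin":0},{"jaw":0.085,"translation":[0,0,0.015],"spin":0},{"jaw":0.085,"translation":[0,0,0.007],"spin":0},{"jaw":0.085,"translation":[0,0,0.003],"spin":0},{"jaw":0.075,"translation":[0,0,0],"spin":0},{"jaw":0.065,"translation":[0,0,0],"spin":0}]}}

```text
time: 17.37
tool_pos: [684.4, 37.3, 59.2]
tcp_rot: [-180.0, 0.2, -180.0]
ft_force: [0.1, -0.4, 0.7]
finger_gap: 65.9
grip_force: 0.0
```

>>> {"fn": "carry_out", "kwargs": {"commands": [{"jaw":0.055,"translation":[0,0,0],"spin":0},{"jaw":0.045,"translation":[0,0,0],"spin":0},{"jaw":0.045,"translation":[0,0,0],"spin":0},{"jaw":0.045,"translation":[0,0,0],"spin":0},{"jaw":0.045,"translation":[0,0,0],"spin":0},{"jaw":0.045,"translation":[0,0,0],"spin":0},{"jaw":0.045,"translation":[0,0,0],"spin":0},{"jaw":0.045,"translation":[0,0,0],"spin":0}]}}

```text
time: 18.03
tool_pos: [684.8, 37.2, 60.1]
tcp_rot: [-180.0, 0.2, -180.0]
ft_force: [-0.8, 0.4, 6.0]
finger_gap: 51.5
grip_force: 31.1
```

```bash
python3 - <<'E'
from bench import r
from h import *
p=r.snapshot("side");s=r.sense();print(s["tool_pos"],s["finger_gap"],s["grip_force"],s["ft_force"])
cv2.imwrite("pics/s7.png",cv2.resize(p["pixels"][80:280,180:420],None,fx=2.8,fy=2.8))
E
```

```text
[684.82801299  37.21229229  60.09976733] 51.737911439283074 31.078657060861588 [-1.14442274  0.34440349  5.59998378]
```

View pics/s7.png

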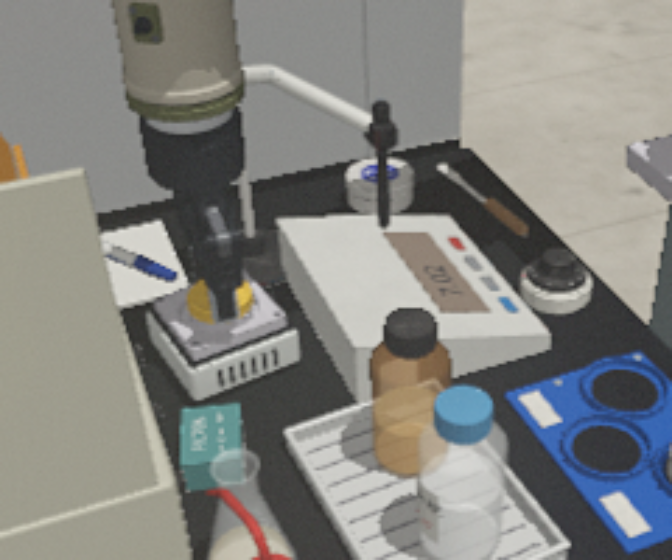

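The yellow tin is gripped in the block, at about (220,298) in this crop. I'll take it to the collar at the back of the stand.

>>> {"fn": "carry_out", "kwargs": {"commands": [{"jaw":0.045,"translation":[0,0,-0.006],"spin":0},{"jaw":0.045,"translation":[0,0,-0.016],"spin":0},{"jaw":0.045,"translation":[0,0,-0.028],"spin":0},{"jaw":0.045,"translation":[0,0,-0.035],"spin":0},{"jaw":0.045,"translation":[0,0,-0.035],"spin":0},{"jaw":0.045,"translation":[0,0,-0.035],"spin":0},{"jaw":0.045,"translation":[0,0,-0.025],"spin":0},{"jaw":0.045,"translation":[0,0,-0.01],"spin":0}]}}

```text
time: 18.75
tool_pos: [685.3, 37.1, 254.4]
tcp_rot: [-180.0, 0.5, -180.0]
ft_force: [0.7, -0.1, 0.0]
finger_gap: 51.8
grip_force: 31.6
```

>>> {"fn": "carry_out", "kwargs": {"commands": [{"jaw":0.045,"translation":[0.012,0.012,0],"spin":0},{"jaw":0.045,"translation":[0.024,0.0235,0],"spin":0},{"jaw":0.045,"translation":[0.0275,0.027,0],"spin":0},{"jaw":0.045,"translation":[0.0275,0.027,0],"spin":0},{"jaw":0.045,"translation":[0.0275,0.027,0],"spin":0},{"jaw":0.045,"translation":[0.0275,0.027,0],"spin":0},{"jaw":0.045,"translation":[0.0275,0.027,0],"spin":0},{"jaw":0.045,"translation":[0.0275,0.027,0],"spin":0}]}}

```text
time: 19.42
tool_pos: [480.2, 235.4, 246.3]
tcp_rot: [-180.0, -0.1, 180.0]
ft_force: [0.1, 0.8, -1.2]
finger_gap: 51.2
grip_force: 31.5
```

>>> {"fn": "carry_out", "kwargs": {"commands": [{"jaw":0.045,"translation":[0.021,0.021,0],"spin":0},{"jaw":0.045,"translation":[0.011,0.011,0.01],"spin":0},{"jaw":0.045,"translation":[0.0046,0.0054,0.02],"spin":0},{"jaw":0.045,"translation":[0,0,0.035],"spin":0},{"jaw":0.045,"translation":[0,0,0.035],"spin":0},{"jaw":0.045,"translation":[0,0,0.035],"spin":0},{"jaw":0.045,"translation":[0,0,0.03],"spin":0},{"jaw":0.045,"translation":[0,0,0.015],"spin":0}]}}

```text
time: 20.08
tool_pos: [442.1, 270.4, 61.8]
tcp_rot: [-179.8, -0.4, -180.0]
ft_force: [-0.1, -0.2, -1.0]
finger_gap: 51.3
grip_force: 31.6
```

>>> {"fn": "carry_out", "kwargs": {"commands": [{"jaw":0.045,"translation":[0,0,0],"spin":0},{"jaw":0.045,"translation":[0,0,0.012],"spin":0},{"jaw":0.045,"translation":[0,0,0.012],"spin":0},{"jaw":0.045,"translation":[0,0,0.01],"spin":0},{"jaw":0.045,"translation":[0,0,0.008],"spin":0},{"jaw":0.045,"translation":[0,0,0.004],"spin":0},{"jaw":0.045,"translation":[0,0,0.003],"spin":0},{"jaw":0.045,"translation":[0,0,0],"spin":0}]}}

```text
time: 20.75
tool_pos: [445.7, 272.1, 18.4]
tcp_rot: [180.0, 0.0, -180.0]
ft_force: [0.8, 0.7, -0.4]
finger_gap: 51.2
grip_force: 31.7
```

>>> {"fn": "carry_out", "kwargs": {"commands": [{"jaw":0.045,"translation":[0,0,0.001],"spin":0},{"jaw":0.045,"translation":[0,0,0],"spin":0},{"jaw":0.085,"translation":[0,0,0],"spin":0},{"jaw":0.085,"translation":[0,0,0],"spin":0},{"jaw":0.085,"translation":[0,0,0],"spin":0},{"jaw":0.085,"translation":[0,0,-0.01],"spin":0},{"jaw":0.085,"translation":[0,0,-0.025],"spin":0},{"jaw":0.085,"translation":[0,0,-0.03],"spin":0}]}}

```text
time: 21.42
tool_pos: [443.7, 271.1, 81.4]
tcp_rot: [-179.9, -0.2, -180.0]
ft_force: [0.4, 0.2, 0.3]
finger_gap: 84.9
grip_force: 0.0
```

>>> {"fn": "carry_out", "kwargs": {"commands": [{"jaw":0.085,"translation":[0,0,-0.017],"spin":0},{"jaw":0.085,"translation":[0.01,0.01,0],"spin":0},{"jaw":0.085,"translation":[0.016,0.016,0],"spin":0},{"jaw":0.085,"translation":[0.016,0.016,0],"spin":0},{"jaw":0.085,"translation":[0.0099,0.0091,0],"spin":0},{"jaw":0.085,"translation":[0,0,0],"spin":0},{"jaw":0.085,"translation":[0,0,0],"spin":0},{"jaw":0.085,"translation":[0,0,0],"spin":0}]}}

```text
time: 22.08
tool_pos: [394.2, 322.9, 99.8]
tcp_rot: [180.0, 0.0, -180.0]
ft_force: [-0.4, 0.1, -0.3]
finger_gap: 85.2
grip_force: 0.0
```

```bash
python3 - <<'E'
from bench import r
from h import *
p=r.snapshot("side");s=r.sense();print(s["tool_pos"],s["finger_gap"],s["grip_force"],s["ft_force"])
cv2.imwrite("pics/s8.png",cv2.resize(p["pixels"][150:330,280:480],None,fx=3.3,fy=3.3))
E
```

```text
[394.29277565 322.71909178  99.64400175] 84.79450838975914 0.0 [ 0.08398914 -0.27030599  0.08197618]
```

View pics/s8.png

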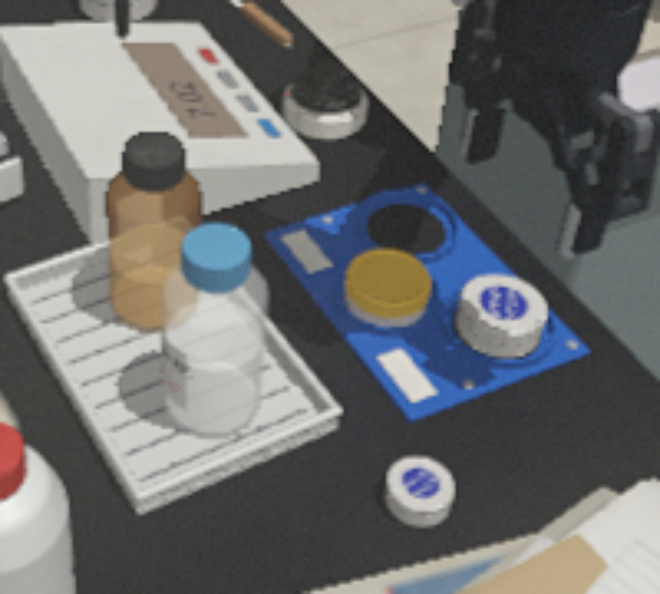

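The yellow tin lies flat in the rear collar, at about (388,285) in this crop. Now the label tin goes to the block.

>>> {"fn": "carry_out", "kwargs": {"commands": [{"jaw":0.085,"translation":[0,0,0.02],"spin":0},{"jaw":0.085,"translation":[0,0,0.025],"spin":0},{"jaw":0.085,"translation":[0,0,0.02],"spin":0},{"jaw":0.085,"translation":[0,0,0.013],"spin":0},{"jaw":0.085,"translation":[0,0,0.006],"spin":0},{"jaw":0.075,"translation":[0,0,0],"spin":0},{"jaw":0.065,"translation":[0,0,0],"spin":0},{"jaw":0.055,"translation":[0,0,0],"spin":0}]}}

```text
time: 22.8
tool_pos: [394.8, 323.5, 16.5]
tcp_rot: [179.9, 0.1, 180.0]
ft_force: [0.3, -0.3, 0.4]
finger_gap: 55.7
grip_force: 0.2
```

>>> {"fn": "carry_out", "kwargs": {"commands": [{"jaw":0.045,"translation":[0,0,0],"spin":0},{"jaw":0.045,"translation":[0,0,0],"spin":0},{"jaw":0.045,"translation":[0,0,0],"spin":0},{"jaw":0.045,"translation":[0,0,0],"spin":0},{"jaw":0.045,"translation":[0,0,0],"spin":0},{"jaw":0.045,"translation":[0,0,0],"spin":0},{"jaw":0.045,"translation":[0,0,0],"spin":0},{"jaw":0.045,"translation":[0,0,0],"spin":0}]}}

```text
time: 23.47
tool_pos: [394.9, 323.8, 17.0]
tcp_rot: [179.9, 0.1, -180.0]
ft_force: [-0.8, -1.5, 6.2]
finger_gap: 50.8
grip_force: 31.4
```

>>> {"fn": "carry_out", "kwargs": {"commands": [{"jaw":0.045,"translation":[0,0,-0.006],"spin":0},{"jaw":0.045,"translation":[0,0,-0.016],"spin":0},{"jaw":0.045,"translation":[0,0,-0.03],"spin":0},{"jaw":0.045,"translation":[0,0,-0.037],"spin":0},{"jaw":0.045,"translation":[0,0,-0.037],"spin":0},{"jaw":0.045,"translation":[0,0,-0.037],"spin":0},{"jaw":0.045,"translation":[0,0,-0.037],"spin":0},{"jaw":0.045,"translation":[0,0,-0.032],"spin":0}]}}

```text
time: 24.13
tool_pos: [393.7, 323.3, 250.9]
tcp_rot: [179.9, 0.1, -180.0]
ft_force: [0.1, -0.3, -0.7]
finger_gap: 51.1
grip_force: 31.6
```

>>> {"fn": "carry_out", "kwargs": {"commands": [{"jaw":0.045,"translation":[-0.012,-0.012,0],"spin":0},{"jaw":0.045,"translation":[-0.024,-0.0235,0],"spin":0},{"jaw":0.045,"translation":[-0.0275,-0.027,0],"spin":0},{"jaw":0.045,"translation":[-0.0275,-0.027,0],"spin":0},{"jaw":0.045,"translation":[-0.0275,-0.027,0],"spin":0},{"jaw":0.045,"translation":[-0.0275,-0.027,0],"spin":0},{"jaw":0.045,"translation":[-0.0275,-0.027,0],"spin":0},{"jaw":0.045,"translation":[-0.0275,-0.027,0],"spin":0}]}}

```text
time: 24.8
tool_pos: [595.7, 124.1, 248.0]
tcp_rot: [180.0, 0.0, -180.0]
ft_force: [0.1, 0.3, -0.4]
finger_gap: 50.9
grip_force: 31.6
```

>>> {"fn": "carry_out", "kwargs": {"commands": [{"jaw":0.045,"translation":[-0.0275,-0.027,0],"spin":0},{"jaw":0.045,"translation":[-0.0275,-0.027,0],"spin":0},{"jaw":0.045,"translation":[-0.022,-0.022,0],"spin":0},{"jaw":0.045,"translation":[-0.0115,-0.0125,0],"spin":0},{"jaw":0.045,"translation":[0,0,0],"spin":0},{"jaw":0.045,"translation":[0,0,0.02],"spin":0},{"jaw":0.045,"translation":[0,0,0.03],"spin":0},{"jaw":0.045,"translation":[0,0,0.03],"spin":0}]}}

```text
time: 25.47
tool_pos: [683.9, 37.7, 168.6]
tcp_rot: [180.0, 0.2, -180.0]
ft_force: [-0.3, -0.5, -1.5]
finger_gap: 51.2
grip_force: 31.6
```

>>> {"fn": "carry_out", "kwargs": {"commands": [{"jaw":0.045,"translation":[0,0,0.025],"spin":0},{"jaw":0.045,"translation":[0,0,0.025],"spin":0},{"jaw":0.045,"translation":[0,0,0.02],"spin":0},{"jaw":0.045,"translation":[0,0,0.015],"spin":0},{"jaw":0.045,"translation":[0,0,0.01],"spin":0},{"jaw":0.045,"translation":[0,0,0.006],"spin":0},{"jaw":0.045,"translation":[0,0,0.004],"spin":0},{"jaw":0.045,"translation":[0,0,0],"spin":0}]}}

```text
time: 26.13
tool_pos: [683.4, 37.3, 62.5]
tcp_rot: [180.0, 0.0, -180.0]
ft_force: [0.1, 0.2, -0.6]
finger_gap: 51.3
grip_force: 31.6
```

>>> {"fn": "carry_out", "kwargs": {"commands": [{"jaw":0.045,"translation":[-0.001,0,0.002],"spin":0},{"jaw":0.045,"translation":[0,0,0.0015],"spin":0},{"jaw":0.045,"translation":[0,0,0.001],"spin":0},{"jaw":0.045,"translation":[0,0,0],"spin":0},{"jaw":0.045,"translation":[0,0,0],"spin":0},{"jaw":0.045,"translation":[0,0,0],"spin":0},{"jaw":0.045,"translation":[0,0,0],"spin":0},{"jaw":0.045,"translation":[0,0,0],"spin":0}]}}

```text
time: 26.8
tool_pos: [685.1, 37.1, 59.1]
tcp_rot: [-180.0, 0.1, -180.0]
ft_force: [-0.1, 0.5, 6.4]
finger_gap: 51.1
grip_force: 32.1
```

>>> {"fn": "carry_out", "kwargs": {"commands": [{"jaw":0.085,"translation":[0,0,0],"spin":0},{"jaw":0.085,"translation":[0,0,0],"spin":0},{"jaw":0.085,"translation":[0,0,0],"spin":0},{"jaw":0.085,"translation":[0,0,-0.01],"spin":0},{"jaw":0.085,"translation":[0,0,-0.025],"spin":0},{"jaw":0.085,"translation":[0,0,-0.035],"spin":0},{"jaw":0.085,"translation":[0,0,-0.038],"spin":0},{"jaw":0.085,"translation":[0,0,-0.0255],"spin":0}]}}

```text
time: 27.47
tool_pos: [685.1, 37.2, 196.0]
tcp_rot: [-180.0, 0.2, -180.0]
ft_force: [0.6, -0.2, 1.8]
finger_gap: 85.0
grip_force: 0.0
```

>>> {"fn": "carry_out", "kwargs": {"commands": [{"jaw":0.085,"translation":[0.006,0.017,0],"spin":0},{"jaw":0.085,"translation":[0.011,0.032,0],"spin":0},{"jaw":0.085,"translation":[0.013,0.037,0],"spin":0},{"jaw":0.085,"translation":[0.013,0.037,0],"spin":0},{"jaw":0.085,"translation":[0.013,0.037,0],"spin":0},{"jaw":0.085,"translation":[0.013,0.037,0],"spin":0},{"jaw":0.085,"translation":[0.013,0.037,0],"spin":0},{"jaw":0.085,"translation":[0.0111,0.034,0],"spin":0}]}}

```text
time: 28.13
tool_pos: [589.7, 307.3, 191.7]
tcp_rot: [180.0, 0.0, -180.0]
ft_force: [1.1, -0.1, -0.3]
finger_gap: 84.9
grip_force: 0.0
```

```bash
python3 - <<'E'
from bench import r
from h import *
s=r.sense();print(s["tool_pos"])
p=r.snapshot("side");t=r.snapshot("top")
cv2.imwrite("pics/s9.png",np.hstack([cv2.resize(p["pixels"][130:250,200:340],(560,480)),cv2.resize(t["pixels"][130:250,320:380],(240,480))]))
E
```

```text
[589.65923363 307.33337386 191.7488262 ]
```

View pics/s9.png

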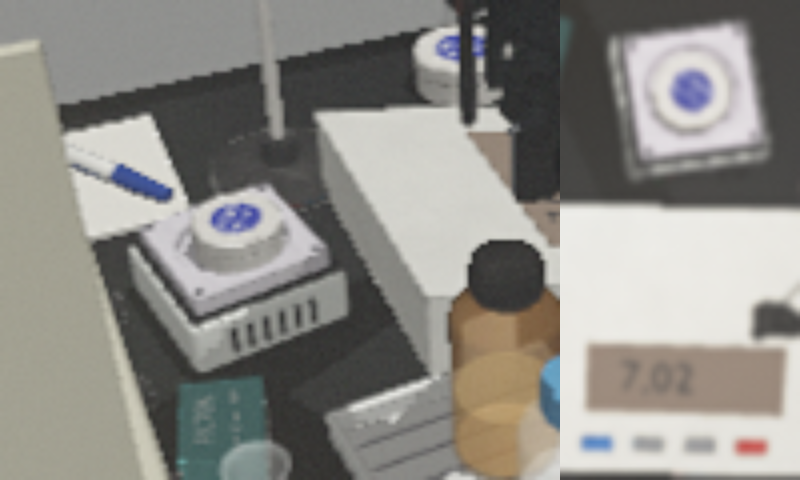

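The label tin lies flat in the block hollow, concentric with it, at about (238,222) in this crop. Now I'll return the blue-cap bottle.

>>> {"fn": "carry_out", "kwargs": {"commands": [{"jaw":0.085,"translation":[0,0,0.02],"spin":0},{"jaw":0.085,"translation":[0,0,0.02],"spin":0},{"jaw":0.085,"translation":[0,0,0.018],"spin":0},{"jaw":0.085,"translation":[0,0,0.01],"spin":0},{"jaw":0.085,"translation":[0,0,0.005],"spin":0},{"jaw":0.06,"translation":[0,0,0],"spin":0},{"jaw":0.045,"translation":[0,0,0],"spin":0},{"jaw":0.03,"translation":[0,0,0],"spin":0}], "squeeze": 50}}

```text
time: 28.9
tool_pos: [592.0, 305.3, 120.0]
tcp_rot: [179.9, 0.1, 180.0]
ft_force: [-0.0, -0.2, 0.8]
finger_gap: 51.3
grip_force: 0.0
```

>>> {"fn": "carry_out", "kwargs": {"commands": [{"jaw":0.03,"translation":[0,0,0],"spin":0},{"jaw":0.03,"translation":[0,0,0],"spin":0},{"jaw":0.03,"translation":[0,0,0],"spin":0},{"jaw":0.03,"translation":[0,0,0],"spin":0},{"jaw":0.03,"translation":[0,0,0],"spin":0},{"jaw":0.03,"translation":[0,0,0],"spin":0},{"jaw":0.03,"translation":[0,0,0],"spin":0},{"jaw":0.03,"translation":[0,0,-0.003],"spin":0}]}}

```text
time: 29.57
tool_pos: [591.2, 305.2, 121.6]
tcp_rot: [180.0, 0.0, -180.0]
ft_force: [-0.8, 0.2, -2.1]
finger_gap: 35.1
grip_force: 48.8
```

>>> {"fn": "carry_out", "kwargs": {"commands": [{"jaw":0.03,"translation":[0,0,-0.006],"spin":0},{"jaw":0.03,"translation":[0,0,-0.012],"spin":0},{"jaw":0.03,"translation":[0,0,-0.015],"spin":0},{"jaw":0.03,"translation":[0,0,-0.014],"spin":0},{"jaw":0.03,"translation":[0,0,-0.008],"spin":0},{"jaw":0.03,"translation":[0,0,0],"spin":0},{"jaw":0.03,"translation":[0,0,0],"spin":0},{"jaw":0.03,"translation":[0,0,0],"spin":0}]}}

```text
time: 30.23
tool_pos: [590.7, 305.0, 175.5]
tcp_rot: [-180.0, -0.1, -180.0]
ft_force: [0.5, 0.4, -3.1]
finger_gap: 34.5
grip_force: 48.8
```

>>> {"fn": "carry_out", "kwargs": {"commands": [{"jaw":0.03,"translation":[0.015,0.001,0],"spin":0},{"jaw":0.03,"translation":[0.028,0.003,0],"spin":0},{"jaw":0.03,"translation":[0.034,0.003,0],"spin":0},{"jaw":0.03,"translation":[0.034,0.003,0],"spin":0},{"jaw":0.03,"translation":[0.034,0.003,0],"spin":0},{"jaw":0.03,"translation":[0.028,0.003,0],"spin":0},{"jaw":0.03,"translation":[0.017,0.002,0],"spin":0},{"jaw":0.03,"translation":[0.0075,0,0],"spin":0}]}}

```text
time: 30.9
tool_pos: [390.6, 323.1, 175.0]
tcp_rot: [-179.9, -0.1, -179.9]
ft_force: [-0.6, 0.4, -3.1]
finger_gap: 35.2
grip_force: 49.3
```

>>> {"fn": "carry_out", "kwargs": {"commands": [{"jaw":0.03,"translation":[0,0,0],"spin":0},{"jaw":0.03,"translation":[0,0,0],"spin":0},{"jaw":0.03,"translation":[0,0,0.01],"spin":0},{"jaw":0.03,"translation":[0,0,0.012],"spin":0},{"jaw":0.03,"translation":[0,0,0.01],"spin":0},{"jaw":0.03,"translation":[0,0,0.006],"spin":0},{"jaw":0.03,"translation":[0,0,0],"spin":0},{"jaw":0.03,"translation":[0,0,0],"spin":0}]}}

```text
time: 31.57
tool_pos: [393.2, 322.6, 137.2]
tcp_rot: [-179.9, -0.1, 180.0]
ft_force: [-0.2, 0.4, -3.1]
finger_gap: 35.3
grip_force: 49.3
```

>>> {"fn": "carry_out", "kwargs": {"commands": [{"jaw":0.03,"translation":[0,0,0.006],"spin":0},{"jaw":0.03,"translation":[0,0,0.005],"spin":0},{"jaw":0.03,"translation":[0,0,0.003],"spin":0},{"jaw":0.03,"translation":[0,0,0.002],"spin":0},{"jaw":0.03,"translation":[0,0,0.001],"spin":0},{"jaw":0.03,"translation":[0,0,0.001],"spin":0},{"jaw":0.03,"translation":[0,0,0],"spin":0},{"jaw":0.03,"translation":[0,0,0],"spin":0}]}}

```text
time: 32.23
tool_pos: [394.2, 323.3, 121.4]
tcp_rot: [180.0, 0.1, -180.0]
ft_force: [-1.0, -1.5, 6.6]
finger_gap: 35.1
grip_force: 50.5
```

>>> {"fn": "carry_out", "kwargs": {"commands": [{"jaw":0.085,"translation":[0,0,0],"spin":0},{"jaw":0.085,"translation":[0,0,0],"spin":0},{"jaw":0.085,"translation":[0,0,0],"spin":0},{"jaw":0.085,"translation":[0,0,0],"spin":0},{"jaw":0.085,"translation":[0,0,-0.01],"spin":0},{"jaw":0.085,"translation":[0,0,-0.025],"spin":0},{"jaw":0.085,"translation":[0,0,-0.018],"spin":0},{"jaw":0.085,"translation":[0,0,0],"spin":0}]}}

```text
time: 32.9
tool_pos: [395.7, 324.6, 178.6]
tcp_rot: [179.8, 0.3, -180.0]
ft_force: [1.2, 0.7, 0.9]
finger_gap: 84.9
grip_force: 0.0
```

>>> {"fn": "carry_out", "kwargs": {"commands": [{"jaw":0.085,"translation":[-0.015,-0.008,0],"spin":0},{"jaw":0.085,"translation":[-0.028,-0.016,0],"spin":0},{"jaw":0.085,"translation":[-0.034,-0.019,0],"spin":0},{"jaw":0.085,"translation":[-0.034,-0.019,0],"spin":0},{"jaw":0.085,"translation":[-0.034,-0.019,0],"spin":0},{"jaw":0.085,"translation":[-0.028,-0.016,0],"spin":0},{"jaw":0.085,"translation":[-0.017,-0.01,0],"spin":0},{"jaw":0.085,"translation":[-0.0075,-0.004,0],"spin":0}]}}

```text
time: 33.57
tool_pos: [593.2, 210.0, 173.1]
tcp_rot: [-180.0, 0.0, 179.9]
ft_force: [0.1, 0.0, -0.4]
finger_gap: 84.9
grip_force: 0.0
```

>>> {"fn": "carry_out", "kwargs": {"commands": [{"jaw":0.085,"translation":[0,0,0],"spin":0},{"jaw":0.085,"translation":[0,0,0.02],"spin":0},{"jaw":0.085,"translation":[0,0,0.02],"spin":0},{"jaw":0.085,"translation":[0,0,0.01],"spin":0},{"jaw":0.085,"translation":[0,0,0.005],"spin":0},{"jaw":0.06,"translation":[0,0,0],"spin":0},{"jaw":0.045,"translation":[0,0,0],"spin":0},{"jaw":0.03,"translation":[0,0,0],"spin":0}]}}

```text
time: 34.23
tool_pos: [591.6, 212.7, 119.8]
tcp_rot: [180.0, 0.1, -180.0]
ft_force: [-0.1, 0.1, -0.1]
finger_gap: 51.1
grip_force: 0.0
```

>>> {"fn": "carry_out", "kwargs": {"commands": [{"jaw":0.03,"translation":[0,0,0],"spin":0},{"jaw":0.03,"translation":[0,0,0],"spin":0},{"jaw":0.03,"translation":[0,0,0],"spin":0},{"jaw":0.03,"translation":[0,0,0],"spin":0},{"jaw":0.03,"translation":[0,0,0],"spin":0},{"jaw":0.03,"translation":[0,0,0],"spin":0},{"jaw":0.03,"translation":[0,0,0],"spin":0},{"jaw":0.03,"translation":[0,0,0],"spin":0}]}}

```text
time: 34.9
tool_pos: [592.3, 212.6, 120.3]
tcp_rot: [179.9, 0.2, -180.0]
ft_force: [-0.3, 0.4, 6.5]
finger_gap: 34.5
grip_force: 49.1
```

>>> {"fn": "carry_out", "kwargs": {"commands": [{"jaw":0.03,"translation":[0,0,-0.003],"spin":0},{"jaw":0.03,"translation":[0,0,-0.006],"spin":0},{"jaw":0.03,"translation":[0,0,-0.012],"spin":0},{"jaw":0.03,"translation":[0,0,-0.015],"spin":0},{"jaw":0.03,"translation":[0,0,-0.014],"spin":0},{"jaw":0.03,"translation":[0,0,-0.008],"spin":0},{"jaw":0.03,"translation":[0,0,0],"spin":0},{"jaw":0.03,"translation":[0,0,0],"spin":0}]}}

```text
time: 35.57
tool_pos: [591.6, 212.3, 177.2]
tcp_rot: [180.0, 0.1, -180.0]
ft_force: [-0.6, -0.4, -2.3]
finger_gap: 34.5
grip_force: 48.4
```

>>> {"fn": "carry_out", "kwargs": {"commands": [{"jaw":0.03,"translation":[0.015,0,0],"spin":0},{"jaw":0.03,"translation":[0.028,0.001,0],"spin":0},{"jaw":0.03,"translation":[0.034,0.002,0],"spin":0},{"jaw":0.03,"translation":[0.034,0.002,0],"spin":0},{"jaw":0.03,"translation":[0.034,0.002,0],"spin":0},{"jaw":0.03,"translation":[0.028,0,0],"spin":0},{"jaw":0.03,"translation":[0.016,0,0],"spin":0},{"jaw":0.03,"translation":[0.0066,0,0],"spin":0}]}}

```text
time: 36.23
tool_pos: [392.7, 219.0, 175.0]
tcp_rot: [-180.0, -0.1, -179.9]
ft_force: [-0.7, -0.1, -2.2]
finger_gap: 34.4
grip_force: 48.6
```

>>> {"fn": "carry_out", "kwargs": {"commands": [{"jaw":0.03,"translation":[0,0,0],"spin":0},{"jaw":0.03,"translation":[0,0,0],"spin":0},{"jaw":0.03,"translation":[0,0,0.01],"spin":0},{"jaw":0.03,"translation":[0,0,0.012],"spin":0},{"jaw":0.03,"translation":[0,0,0.01],"spin":0},{"jaw":0.03,"translation":[0,0,0.006],"spin":0},{"jaw":0.03,"translation":[0,0,0],"spin":0},{"jaw":0.03,"translation":[0,0,0],"spin":0}]}}

```text
time: 36.9
tool_pos: [395.0, 218.8, 137.3]
tcp_rot: [-180.0, -0.1, 180.0]
ft_force: [-0.1, 0.7, -1.9]
finger_gap: 34.1
grip_force: 48.6
```

>>> {"fn": "carry_out", "kwargs": {"commands": [{"jaw":0.03,"translation":[0,0,0.006],"spin":0},{"jaw":0.03,"translation":[0,0,0.005],"spin":0},{"jaw":0.03,"translation":[0,0,0.003],"spin":0},{"jaw":0.03,"translation":[0,0,0.002],"spin":0},{"jaw":0.03,"translation":[0,0,0.001],"spin":0},{"jaw":0.03,"translation":[0,0,0.001],"spin":0},{"jaw":0.03,"translation":[0,0,0],"spin":0},{"jaw":0.03,"translation":[0,0,0],"spin":0}]}}

```text
time: 37.57
tool_pos: [396.3, 219.3, 121.3]
tcp_rot: [180.0, 0.1, -180.0]
ft_force: [0.5, -2.3, 5.1]
finger_gap: 34.7
grip_force: 49.6
```

Contact came at the expected height. I'll release, rise clear and check the scene.

>>> {"fn": "carry_out", "kwargs": {"commands": [{"jaw":0.085,"translation":[0,0,0],"spin":0},{"jaw":0.085,"translation":[0,0,0],"spin":0},{"jaw":0.085,"translation":[0,0,0],"spin":0},{"jaw":0.085,"translation":[0,0,0],"spin":0},{"jaw":0.085,"translation":[0,0,-0.01],"spin":0},{"jaw":0.085,"translation":[0,0,-0.03],"spin":0},{"jaw":0.085,"translation":[0,0,-0.04],"spin":0},{"jaw":0.085,"translation":[0,0,-0.03],"spin":0}]}}

```text
time: 38.23
tool_pos: [395.3, 219.1, 233.2]
tcp_rot: [180.0, 0.0, -180.0]
ft_force: [0.1, 1.1, 1.2]
finger_gap: 84.9
grip_force: 0.0
```

>>> {"fn": "carry_out", "kwargs": {"commands": [{"jaw":0.085,"translation":[0,0,-0.03],"spin":0},{"jaw":0.085,"translation":[0,0,-0.03],"spin":0},{"jaw":0.085,"translation":[0,0,-0.02],"spin":0},{"jaw":0.085,"translation":[0,0,0],"spin":0},{"jaw":0.085,"translation":[0,0,0],"spin":0},{"jaw":0.085,"translation":[0,0,0],"spin":0},{"jaw":0.085,"translation":[0,0,0],"spin":0},{"jaw":0.085,"translation":[0,0,0],"spin":0}]}}

```text
time: 38.9
tool_pos: [394.8, 218.9, 308.9]
tcp_rot: [-179.9, -0.1, -180.0]
ft_force: [-0.1, 1.0, 0.0]
finger_gap: 85.1
grip_force: 0.0
```

```bash
python3 - <<'E'
from bench import r
from h import *
s=r.sense();print(s["tool_pos"],s["time"])
p=r.snapshot("side");cv2.imwrite("pics/s10.png",cv2.resize(p["pixels"][120:340,200:500],None,fx=2.6,fy=2.6))
E
```

```text
[394.83898439 218.87623739 308.89458876] 38.9
```

View pics/s10.png

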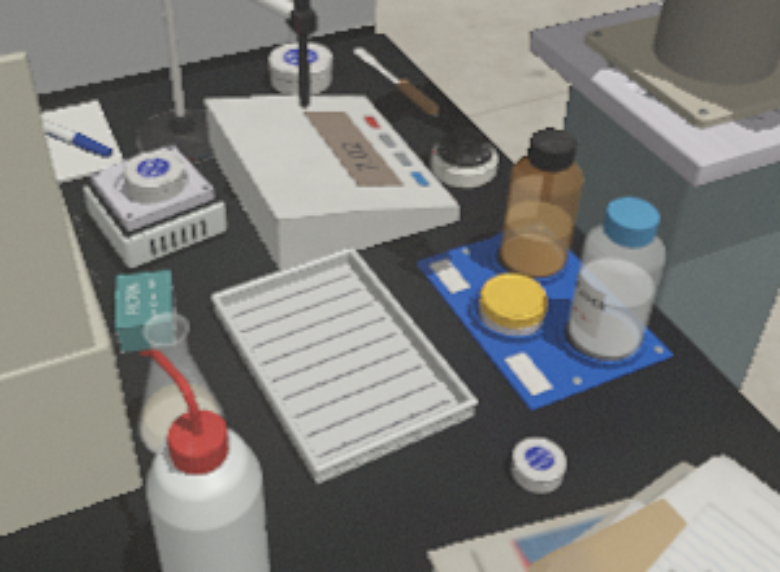

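The amber bottle is at (545,205) and the blue-cap bottle at (615,280), both upright in their own collars. The yellow tin is in the rear collar at (512,303) and the label tin in the block at (155,172). The flask and timer have not moved.

```bash
python3 -c "
from bench import r
print(r.hand_in())"
```

```text
the job is handed in; nothing more can be done
None
```

The job is handed in at about 39 s on the robot's clock: the tins are swapped, both bottles are back in their own collars, and the flask and timer look unmoved in the last side view.

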